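Rebuild the niche shelf and set the glass jar on it

ROBOT

A 6-joint arm with a two-finger parallel gripper is mounted at the origin on the work surface. World frame = base frame: x ahead of the robot, y to its left, z up, the work surface at z = 0. Lengths are in mm, angles in degrees, forces in N, time in s.
With the tool pointing down it reaches from about 300 to 850 mm from the base axis. Payload 4.2 kg.
Tool frame: the origin (TCP) lies on the centre line of the jaws, within the pads' length; the fingertips stand 14 mm ahead of it and the grasp point (between the pads) lies 5 mm behind it; z points along the fingers, y is the line along which they close (so a half turn about z gives the same grasp; the last joint's range is limited). The gripper opens to 91 mm and grips with 3 to 60 N. Pads are 32 mm wide; open, the fingers measure 118 mm over their backs; the gripper's body (76 mm by 178 mm) begins 60 mm behind the grasp point.
Start: joints at [74.026, 18.312, 89.639, -0, 72.044, -1.146], TCP at [147.156, 555.866, 227.976] pointing down, gripper open.
Joint ranges: [-177.97, 177.97], [-48.28, 115.42], [12.27, 149.76], [-77.06, 257.06], [2.81, 150.46], [-146.56, 146.56]. Speed limits (degrees/s): [147.25, 147.25, 180, 180, 180, 180].

INTERFACE

Orientations are given as [roll, pitch, yaw] about the fixed x, y, z axes, in that order (R = Rz(yaw) Ry(pitch) Rx(roll)).
In Python, from workcell import * gives the robot as it stands. The module is installed in compiled form; this text tells all that it offers.
- The arm moves only by the shell command python3 -m crank 'ROWS' [FORCE]. ROWS is JSON, a list of rows, each an object of numbers: "grip": the finger opening in m, from 0 to 0.0912; "x", "y", "z": the shift along the tool's x, y, z in m; "yaw": the turn about the tool's z in rad. In form: [{"grip": .., "x": .., "y": .., "z": .., "yaw": ..}, ...]. A call has exactly 5 rows; each row is the pose to reach, as a shift and turn from the pose commanded when the call began, along the tool's axes at that moment; what a row does not reach only later rows make up. A row lasts 1/12 s, in which the tool goes at most 41.7 mm and 7.16 degrees, less where a joint would pass 70% of its speed; a pose out of reach is approached as far as the arm can. A call with a gripper value outside its range is refused whole. The fingers move at their own pace and stop on an object; FORCE is the grip in N (left out, the last holds). Time passes only in rows, so rows that repeat a pose let the fingers close, or fill a call up. It gives the time, the measured TCP pose, the force, the opening and the grip force at its end, in the units of the state.
- state(): the state, without advancing time (a new reading comes with each control period).
- grab_frame(name): name is "side" or "top"; returns the picture (420x560x3 uint8, red, green, blue); there is no depth.
- camera_model(name): a dict with "intrinsics" (3x3 intrinsics, pixels), "R" (3x3) and "t" (3): a world point X has camera coordinates R X + t. Camera axes: x right, y down, z forward; pixel columns grow to the right and rows downward; lengths in mm; the calibration is good to about 2 mm. A picture is of the moment at which its call begins. camera_model takes no time and is no camera call.
- job_done(): hands the job in; it is judged then, once.
The state is a dict: "time_s": time; "qpos": joint angles; "qvel": joint speeds; "effort": joint torques, N m; "ee_pos": TCP position; "ee_rot": TCP orientation; "force": force on the tool from outside, world axes, zero at the start; "torque": the same for the moment, N m; "gripper_width": finger opening in mm; "gripper_force": force on a finger pad.
Only numpy, scipy, OpenCV 4.12 (cv2) and the standard library are available. Lean on these libraries where they do the work, as an engineer would, in place of code of your own. Each camera call takes 0.05 s, during which the arm holds its last target. There are 200 camera calls.

TASK

Take the little wooden board out of its drying rack and lay it flat on the counter, then take it across its width and lay it level over the two narrow tiled piers so that it bridges them squarely. Then stand the small glass jar upright on the middle of the board. Set both down without dropping them more than 5 mm, and leave the canister, mug, lighter and tin where they are.

Things in the scene. Friction and masses are not known exactly. Their poses are not given: they have to be found in the camera images.
- board: Plain light-wood board, 180 x 60 x 18 mm, 0.1 to 0.2 kg, at first standing on one long edge in the rack. Body axes: x through the 18 mm thickness, y along the 180 mm length, z along the 60 mm width (up while it stands). Origin: middle of the long edge it stands on at the start (board centre is 30 mm along z from it). Flat means its x axis is vertical, either way up.
- board_mid (a point): Centre of the board, same axes as the board.
- rack: Fixed wooden drying rack: base 80 (x) x 170 (y) x 12 mm high with four steel pins, 8 mm thick and 40 mm high, standing on the base in two pairs at y = +-65 mm, x = +-15.5 mm; the board stands on the base between the pairs, its length along the rack's y. The middle 120 mm of the slot is free of pins. Origin: centre of the underside.
- stand: Fixed stand: dark wooden base 100 (x) x 200 (y) x 10 mm with two upright cream-tiled piers whose flat tops are 114 mm above the counter. Each top is 20 mm wide (y) and 70 mm deep (x); pier centres at y = +-72 mm, open gap of 124 mm between them. The board belongs with its length along the stand's y and its ends over the piers. Origin: centre of the underside.
- stand_top (a point): Point midway between the two pier tops, at the height of the tops (114 mm over the counter), axes as the stand.
- jar: Small clear glass jar with a steel screw lid, 54 mm across, 90 mm high, about 0.2 kg, standing on the counter. Origin: centre of the underside, z up. It changes places with the canister and the mug.
- canister: Bystander: steel canister with a wire clamp-lock lid, 84 mm across, 120 mm high. Origin: centre of the underside.
- mug: Bystander: white mug, 76 mm across, 85 mm high, handle on its y side. Origin: centre of the underside.
- lighter: Bystander: red plastic stick lighter lying on the counter, 180 mm long along its y, 22 mm wide. Origin: near the middle of its underside.
- tin: Bystander: small aluminium tin, 50 mm across, 60 mm high. Origin: centre of the underside.

How it is judged:
By the outcome, as a careful person would: the job done as asked, in the order asked, and still so for the second after the job is handed in, with the robot touching nothing.
It also fails if it takes over 72 s, if anything falls off the work surface, if the arm or the gripper's body presses on something with over 40 N, if the wrist force passes 120 N, or if a joint passes its speed limit or range.

## Working session

There is one attempt and no reset: what is moved stays moved. The work goes in short steps, Python scripts to look and compute and a shell command to move; the robot and the scene stay as the last step left them, time stands still between calls to the robot, and variables do not carry over. Pictures are saved under pics/ and viewed, at most 10 in all, crops included, and the job is handed in when it is done.

```bash
mkdir -p pics; python3 - <<'E'
from workcell import *
import cv2,numpy as np
for n in("side","top"):
    im=grab_frame(n); cv2.imwrite(f"pics/{n}0.png",cv2.resize(im[:,:,::-1],(800,600),interpolation=cv2.INTER_CUBIC)); 
    np.save(f"pics/{n}0.npy",im)
    m=camera_model(n); print(n,np.round(m["intrinsics"],1).tolist(),np.round(m["R"],3).tolist(),np.round(m["t"],1).tolist())
s=state();print(s["ee_pos"],s["ee_rot"],s["time_s"],s["gripper_width"])
E
```

```text
side [[454.5, 0.0, 281.7], [0.0, 454.5, 206.8], [0.0, 0.0, 1.0]] [[0.684, -0.73, -0.002], [-0.57, -0.533, -0.625], [0.455, 0.429, -0.78]] [-434.0, 378.1, 824.4]
top [[483.8, 0.0, 276.9], [0.0, 483.8, 209.2], [0.0, 0.0, 1.0]] [[0.001, -1.0, -0.015], [-0.982, 0.002, -0.186], [0.186, 0.015, -0.982]] [-1.8, 599.2, 1025.5]
[147.04807529 555.4359409  227.21846824] [-1.79909508e+02 -4.86842081e-04  1.65172695e+02] 0.1 91.21169882487808
```

View pics/side0.png

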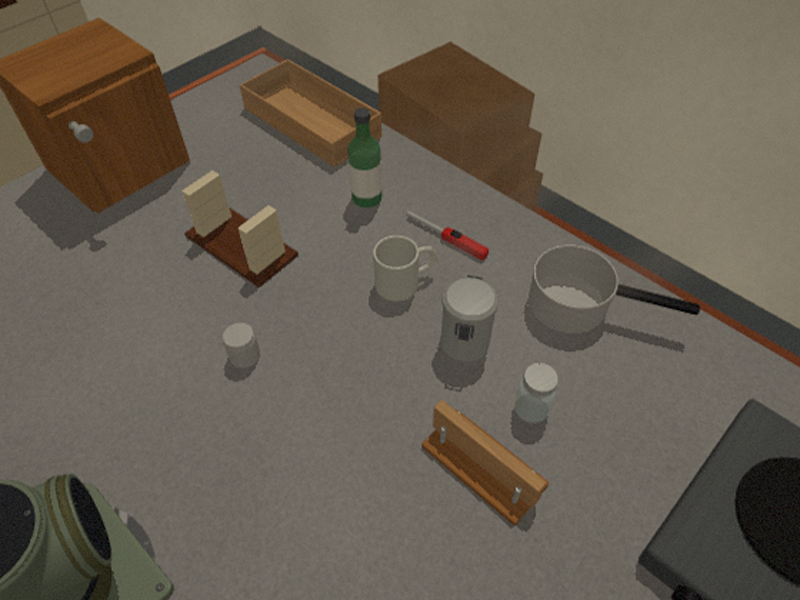

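View pics/top0.png

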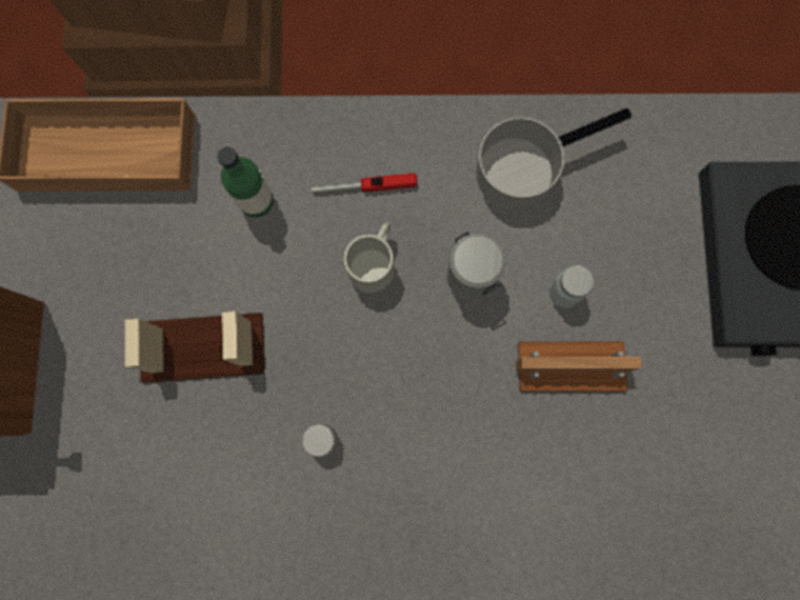

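The top view (800x600 picture) shows the rack and board near (578,365), the jar near (574,287), and the stand with its piers near (195,345). The side view has the board at (490,450), the jar at (537,393) and the stand at (240,230). Next I'll enlarge crops of these.

```bash
python3 - <<'E'
import cv2,numpy as np
def crop(n,x,y,w,h,s):
    im=np.load(f"pics/{n}0.npy")[y:y+h,x:x+w,::-1]; im=cv2.convertScaleAbs(im,alpha=1.5)
    im=cv2.resize(im,None,fx=s,fy=s,interpolation=cv2.INTER_CUBIC)
    for k in range(0,w,10):
        cv2.line(im,(k*s,0),(k*s,6 if k%20 else 12),(0,255,255),1)
        if k%20==0: cv2.putText(im,str(x+k),(k*s,22),0,.35,(0,255,255),1)
    for k in range(0,h,10):
        cv2.line(im,(0,k*s),(6 if k%20 else 12,k*s),(0,255,255),1)
        if k%20==0: cv2.putText(im,str(y+k),(14,k*s+4),0,.35,(0,255,255),1)
    return im
a=crop("top",355,180,100,100,4);b=crop("side",290,248,100,120,4)
c=np.zeros((480,800,3),np.uint8);c[:400,:400]=a;c[:480,400:]=b;cv2.imwrite("pics/c1.png",c)
a=crop("top",80,212,110,60,4);b=crop("side",125,115,90,90,4)
c=np.zeros((360,800,3),np.uint8);c[:240,:440]=a;c[:360,440:]=b;cv2.imwrite("pics/c2.png",c)
E
```

```text
(no output)
```

View pics/c1.png

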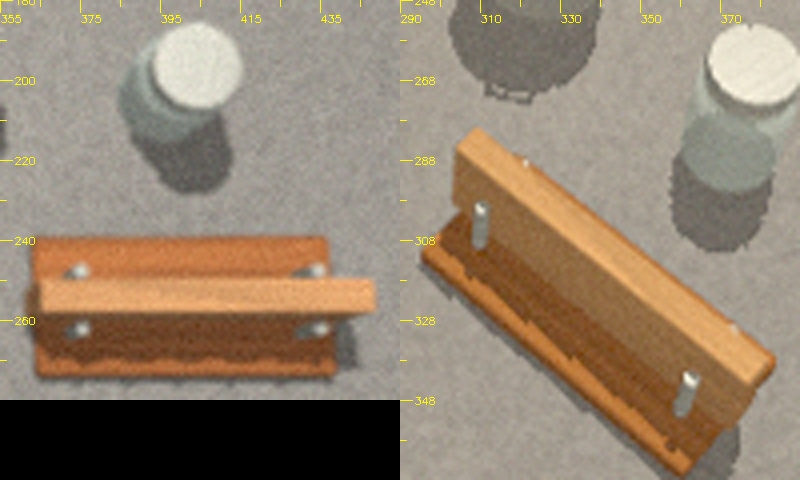

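View pics/c2.png

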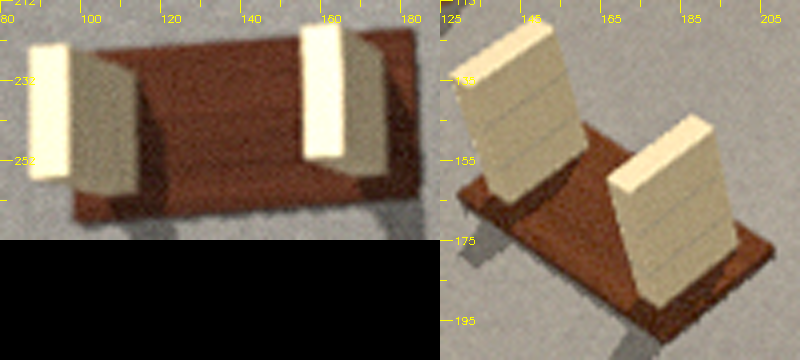

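Board top corners, native pixels: top view (365,250), (365,258), (449,250), (449,258). Side view (309.3,280), (303.5,285.5), (383.8,337.5), (378,344.3). The lid centre is at top (404.3,196.5) and side (378.8,264). The pier tops are readable in both views, so I can triangulate.

```bash
cat > h.py <<'E'
from workcell import *
import cv2,numpy as np
def P(n):
    m=camera_model(n); return np.array(m["intrinsics"])@np.c_[m["R"],m["t"]]
def tri(t,s):
    X=cv2.triangulatePoints(P("top"),P("side"),np.array(t,float).T,np.array(s,float).T); return (X[:3]/X[3]).T
def onz(n,p,z):
    A=P(n); M=np.c_[A[:,0],A[:,1],A[:,2]*z+A[:,3]]
    q=np.linalg.solve(M,[*p,1]); return q[:2]/q[2]
E
python3 - <<'E'
from h import *
np.set_printoptions(suppress=True,precision=1)
b=tri([(365,250),(365,258),(449,250),(449,258)],[(309.25,280),(303.5,285.5),(383.75,337.5),(378,344.25)])
print(b,b.mean(0))
j=tri([(404.25,196.5)],[(378.75,264)]);print("jar",j,onz("top",(404.25,196.5),90),onz("side",(378.75,264),90))
f=lambda l:[((x-440)/4+125,y/4+115) for x,y in l]
g=lambda l:[(x/4+80,y/4+212) for x,y in l]
T=g([(31,180),(28,46),(69,43),(71,176),(305,159),(301,25),(340,24),(345,157)])
S=f([(455,77),(543,22),(554,33),(468,89),(607,180),(695,114),(714,128),(628,194)])
p=tri(T,S);print(p,p[:4].mean(0),p[4:].mean(0),p.mean(0))
for n,q in(("top",T),("side",S)):
    c=np.array([onz(n,a,114) for a in q]);print(n,c.tolist(),c[:4].mean(0),c[4:].mean(0),c.mean(0))
print(np.array([onz("top",a,72) for a in[(365,250),(365,258),(449,250),(449,258)]]))
print(np.array([onz("side",a,72) for a in[(309.25,280),(303.5,285.5),(383.75,337.5),(378,344.25)]]))
E
```

```text
[[ 507.5 -193.9   70. ]
 [ 490.3 -193.4   69.5]
 [ 507.6 -374.    74.3]
 [ 490.6 -373.6   72.5]] [ 499.  -283.7   71.6]
jar [[ 621.5 -279.2   90.3]] [ 620.5 -278.4] [ 623.1 -279.9]
[[491.2 392.1 110. ]
 [563.4 401.7 103.3]
 [561.  378.3 110.3]
 [490.5 370.4 114.8]
 [500.5 248.5 112.1]
 [571.6 253.8 112.5]
 [570.8 232.8 115.3]
 [500.7 227.  115.5]] [526.5 385.6 109.6] [535.9 240.5 113.9] [531.2 313.1 111.7]
top [[487.33659641982797, 392.0670638990848], [558.131656691555, 398.9407151421976], [559.7137936654715, 377.2518807073818], [489.4214202706434, 371.22179181372894], [498.2785434724792, 249.04764146427596], [569.2144039228447, 254.5694354120325], [569.7248286216898, 233.8983160776393], [499.31889420905395, 228.14566094323266]] [523.7 384.9] [534.1 241.4] [528.9 313.1]
side [[493.01141103721847, 385.4974357985863], [561.3961398178448, 387.57797223826697], [559.7621629776305, 373.89847111849485], [492.11296439272223, 370.5544358933453], [501.86374484693516, 245.4757178646094], [573.1473036708599, 251.11794702150638], [573.1418186929453, 233.26692285977916], [503.13486410646374, 227.3676149219037]] [526.6 379.4] [537.8 239.3] [532.2 309.3]
[[ 506.2 -192.8]
 [ 488.9 -192.2]
 [ 506.1 -373.5]
 [ 488.9 -372.4]]
[[ 507.9 -195.3]
 [ 490.6 -195.1]
 [ 510.7 -375. ]
 [ 492.9 -374.8]]
```

The board centre is about (499,-283.5) with its top at 72 and its length along world y. The jar is at (621.5,-279), and its lid height of 90 checks. The stand's top centre is about (530.5,312), z 114, turned about +4.2°. I'll start moving.

```bash
cat > d.py <<'E'
# d.py X Y Z YAW : shift in tool axes (m, rad) from measured pose
import sys; from h import *
from scipy.spatial.transform import Rotation as R
s=state(); a=list(map(float,sys.argv[1:])); r=R.from_euler("xyz",s["ee_rot"],degrees=True)
print("t",round(s["time_s"],2),"shift",np.round(r.inv().apply(np.array(a[:3])-s["ee_pos"])/1000,4),"yaw",round(-np.radians((a[3]-s["ee_rot"][2]+180)%360-180),4))
E
python3 -m crank '[{"grip":0.0912,"x":-0.025,"y":-0.033,"z":0,"yaw":0.12},{"grip":0.0912,"x":-0.05,"y":-0.065,"z":0,"yaw":0.24},{"grip":0.0912,"x":-0.075,"y":-0.098,"z":0,"yaw":0.36},{"grip":0.0912,"x":-0.1,"y":-0.13,"z":0,"yaw":0.48},{"grip":0.0912,"x":-0.125,"y":-0.163,"z":0,"yaw":0.6}]'
python3 d.py 499 -283.5 228 90
```

```text
time_s: 0.52
ee_pos: [226.4, 364.4, 227.5]
ee_rot: [-180.0, 0.0, 130.5]
force: [1.3, -0.8, -0.7]
gripper_width: 91.0
gripper_force: 0.0
t 0.52 shift [-6.697e-01 -2.136e-01 -1.000e-04] yaw 0.7071
```

```bash

python3 -m crank '[{"grip":0.0912,"x":-0.038,"y":-0.012,"z":0,"yaw":0.12},{"grip":0.0912,"x":-0.076,"y":-0.024,"z":0,"yaw":0.24},{"grip":0.0912,"x":-0.114,"y":-0.036,"z":0,"yaw":0.36},{"grip":0.0912,"x":-0.152,"y":-0.048,"z":0,"yaw":0.48},{"grip":0.0912,"x":-0.19,"y":-0.06,"z":0,"yaw":0.6}]' >/dev/null
python3 d.py 499 -283.5 228 90
```

```text
t 0.93 shift [-4.829e-01  1.434e-01 -2.000e-04] yaw 0.1068
```

```bash

python3 -m crank '[{"grip":0.0912,"x":-0.038,"y":0.011,"z":0,"yaw":0.05},{"grip":0.0912,"x":-0.076,"y":0.022,"z":0,"yaw":0.1},{"grip":0.0912,"x":-0.114,"y":0.033,"z":0,"yaw":0.1},{"grip":0.0912,"x":-0.152,"y":0.044,"z":0,"yaw":0.1},{"grip":0.0912,"x":-0.19,"y":0.056,"z":0,"yaw":0.1}]' >/dev/null
python3 d.py 499 -283.5 228 90
```

```text
t 1.35 shift [-2.835e-01  1.140e-01 -2.000e-04] yaw 0.0115
```

```bash

python3 -m crank '[{"grip":0.0912,"x":-0.038,"y":0.015,"z":0,"yaw":0.01},{"grip":0.0912,"x":-0.076,"y":0.03,"z":0,"yaw":0.01},{"grip":0.0912,"x":-0.114,"y":0.045,"z":0,"yaw":0.01},{"grip":0.0912,"x":-0.152,"y":0.06,"z":0,"yaw":0.01},{"grip":0.0912,"x":-0.19,"y":0.076,"z":0,"yaw":0.01}]' >/dev/null
python3 d.py 499 -283.5 120 90
```

```text
t 1.77 shift [-0.0932  0.0389  0.1075] yaw 0.0012
```

```bash

python3 -m crank '[{"grip":0.0912,"x":-0.035,"y":0.015,"z":0,"yaw":0},{"grip":0.0912,"x":-0.07,"y":0.029,"z":0,"yaw":0},{"grip":0.0912,"x":-0.093,"y":0.039,"z":0.03,"yaw":0},{"grip":0.0912,"x":-0.093,"y":0.039,"z":0.06,"yaw":0},{"grip":0.0912,"x":-0.093,"y":0.039,"z":0.095,"yaw":0}]' >/dev/null
python3 d.py 499 -283.5 64 90
python3 - <<'E'
from h import *
im=np.hstack([grab_frame(n)[y:y+140,x:x+140] for n,x,y in(("top",320,190),("side",270,220))])
cv2.imwrite("pics/g1.png",cv2.resize(cv2.convertScaleAbs(im[:,:,::-1],alpha=1.4),(800,400),interpolation=cv2.INTER_CUBIC))
E
```

```text
t 2.18 shift [-0.0001 -0.0014  0.0681] yaw -0.0002
```

View pics/g1.png

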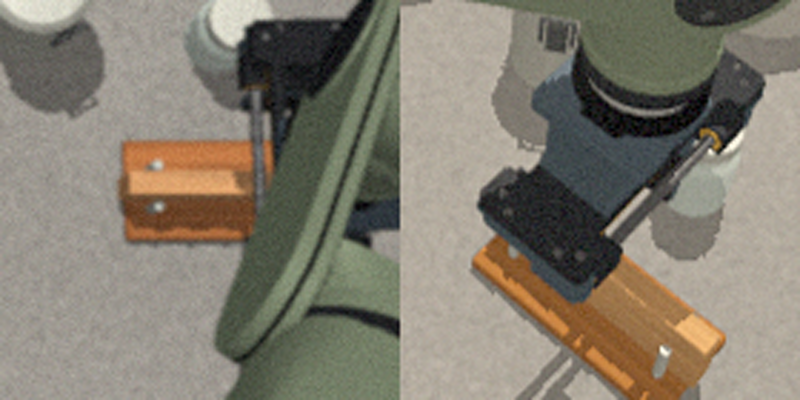

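The jaws straddle the middle of the board: in the side view the finger block is at (550,240) over the board's centre. Descend and grip.

```bash

python3 -m crank '[{"grip":0.0912,"x":0,"y":-0.001,"z":0.015,"yaw":0},{"grip":0.0912,"x":0,"y":-0.001,"z":0.03,"yaw":0},{"grip":0.0912,"x":0,"y":-0.001,"z":0.045,"yaw":0},{"grip":0.0912,"x":0,"y":-0.001,"z":0.06,"yaw":0},{"grip":0.0912,"x":0,"y":-0.001,"z":0.068,"yaw":0}]'
python3 -m crank '[{"grip":0.05,"x":0,"y":0,"z":0,"yaw":0},{"grip":0.03,"x":0,"y":0,"z":0,"yaw":0},{"grip":0.022,"x":0,"y":0,"z":0,"yaw":0},{"grip":0.01,"x":0,"y":0,"z":0,"yaw":0},{"grip":0.01,"x":0,"y":0,"z":0,"yaw":0}]' 15
python3 -m crank '[{"grip":0.01,"x":0,"y":0,"z":0,"yaw":0},{"grip":0.01,"x":0,"y":0,"z":0,"yaw":0},{"grip":0.01,"x":0,"y":0,"z":0,"yaw":0},{"grip":0.01,"x":0,"y":0,"z":0,"yaw":0},{"grip":0.01,"x":0,"y":0,"z":0,"yaw":0}]'
```

```text
time_s: 2.7
ee_pos: [498.6, -281.0, 65.3]
ee_rot: [180.0, -0.0, 90.1]
force: [-0.7, -0.1, 0.2]
gripper_width: 90.9
gripper_force: 0.0
time_s: 3.12
ee_pos: [498.9, -281.6, 65.9]
ee_rot: [179.9, 0.0, 90.1]
force: [0.3, 0.6, 0.0]
gripper_width: 60.4
gripper_force: 0.0
time_s: 3.53
ee_pos: [498.3, -281.3, 64.9]
ee_rot: [-180.0, -0.0, 90.1]
force: [-0.2, 0.0, 0.4]
gripper_width: 27.3
gripper_force: 0.0
```

```bash

python3 -m crank '[{"grip":0.01,"x":0,"y":0,"z":0,"yaw":0},{"grip":0.01,"x":0,"y":0,"z":0,"yaw":0},{"grip":0.01,"x":0,"y":0,"z":0,"yaw":0},{"grip":0.01,"x":0,"y":0,"z":0,"yaw":0},{"grip":0.01,"x":0,"y":0,"z":-0.003,"yaw":0}]'
python3 -m crank '[{"grip":0.01,"x":0,"y":0,"z":-0.02,"yaw":0},{"grip":0.01,"x":0,"y":0,"z":-0.04,"yaw":0},{"grip":0.01,"x":0,"y":0,"z":-0.06,"yaw":0},{"grip":0.01,"x":0,"y":0,"z":-0.08,"yaw":0},{"grip":0.01,"x":0,"y":0,"z":-0.09,"yaw":0}]'
python3 d.py 430 -40 160 90
```

```text
time_s: 3.95
ee_pos: [497.8, -281.0, 67.3]
ee_rot: [-179.9, -0.1, 90.1]
force: [-0.3, 0.5, -0.6]
gripper_width: 17.9
gripper_force: 15.0
time_s: 4.37
ee_pos: [499.2, -281.8, 160.4]
ee_rot: [179.8, 0.1, 90.1]
force: [0.3, -0.6, -1.8]
gripper_width: 17.6
gripper_force: 15.0
t 4.37 shift [ 2.419e-01 -6.870e-02 -2.000e-04] yaw 0.002
```

```bash

python3 -m crank '[{"grip":0.01,"x":0.03,"y":-0.009,"z":0,"yaw":0},{"grip":0.01,"x":0.065,"y":-0.018,"z":0,"yaw":0},{"grip":0.01,"x":0.1,"y":-0.028,"z":0,"yaw":0},{"grip":0.01,"x":0.135,"y":-0.038,"z":0,"yaw":0},{"grip":0.01,"x":0.17,"y":-0.048,"z":0,"yaw":0}]' >/dev/null
python3 -m crank '[{"grip":0.01,"x":0.03,"y":-0.009,"z":0,"yaw":0},{"grip":0.01,"x":0.055,"y":-0.016,"z":0,"yaw":0},{"grip":0.01,"x":0.072,"y":-0.021,"z":0.02,"yaw":0},{"grip":0.01,"x":0.072,"y":-0.021,"z":0.05,"yaw":0},{"grip":0.01,"x":0.072,"y":-0.021,"z":0.075,"yaw":0}]'
python3 -m crank '[{"grip":0.01,"x":0,"y":0,"z":0.01,"yaw":0},{"grip":0.01,"x":0,"y":0,"z":0.02,"yaw":0},{"grip":0.01,"x":0,"y":0,"z":0.026,"yaw":0},{"grip":0.01,"x":0,"y":0,"z":0.028,"yaw":0},{"grip":0.01,"x":0,"y":0,"z":0.028,"yaw":0}]'
```

```text
time_s: 5.2
ee_pos: [428.3, -38.3, 82.2]
ee_rot: [179.9, -0.0, 90.2]
force: [-1.1, 0.5, -1.1]
gripper_width: 17.9
gripper_force: 15.0
time_s: 5.62
ee_pos: [428.6, -39.4, 54.6]
ee_rot: [-179.9, -0.0, 90.1]
force: [-0.1, 0.4, -1.3]
gripper_width: 17.8
gripper_force: 15.0
```

```bash

python3 -m crank '[{"grip":0.01,"x":0,"y":0,"z":0.001,"yaw":0},{"grip":0.01,"x":0,"y":0,"z":0.001,"yaw":0},{"grip":0.01,"x":0,"y":0,"z":0.002,"yaw":0},{"grip":0.01,"x":0,"y":0,"z":0.002,"yaw":0},{"grip":0.01,"x":0,"y":0,"z":0.002,"yaw":0}]'
```

```text
time_s: 6.03
ee_pos: [429.0, -39.4, 53.2]
ee_rot: [180.0, -0.0, 90.1]
force: [-0.0, -0.3, -1.2]
gripper_width: 17.9
gripper_force: 15.0
```

```bash

python3 -m crank '[{"grip":0.01,"x":0,"y":0,"z":0.001,"yaw":0},{"grip":0.01,"x":0,"y":0,"z":0.001,"yaw":0},{"grip":0.01,"x":0,"y":0,"z":0.0015,"yaw":0},{"grip":0.01,"x":0,"y":0,"z":0.0015,"yaw":0},{"grip":0.01,"x":0,"y":0,"z":0.0015,"yaw":0}]' | grep -E "pos|^force"
python3 -m crank '[{"grip":0.01,"x":0,"y":0,"z":0.0005,"yaw":0},{"grip":0.01,"x":0,"y":0,"z":0.0005,"yaw":0},{"grip":0.01,"x":0,"y":0,"z":0.001,"yaw":0},{"grip":0.01,"x":0,"y":0,"z":0.001,"yaw":0},{"grip":0.01,"x":0,"y":0,"z":0.001,"yaw":0}]'| grep -E "pos|^force"
```

```text
ee_pos: [429.2, -39.4, 52.8]
force: [-2.8, -0.5, 12.1]
ee_pos: [429.3, -39.5, 52.4]
force: [-4.1, -0.2, 19.5]
```

The board stands on the counter. Plan: open slightly, tip it towards +x between the fingers so its upper edge leans on the +x finger, then let it down by opening.

```bash

python3 -m crank '[{"grip":0.0178,"x":0,"y":0,"z":-0.001,"yaw":0},{"grip":0.018,"x":0,"y":0,"z":-0.002,"yaw":0},{"grip":0.021,"x":0,"y":0,"z":-0.002,"yaw":0},{"grip":0.024,"x":0,"y":0,"z":-0.002,"yaw":0},{"grip":0.024,"x":0,"y":0,"z":-0.002,"yaw":0}]'| grep -E "pos|force|width"
python3 -m crank '[{"grip":0.024,"x":0,"y":0.003,"z":0,"yaw":0},{"grip":0.024,"x":0,"y":0.006,"z":0,"yaw":0},{"grip":0.025,"x":0,"y":0.009,"z":0,"yaw":0},{"grip":0.025,"x":0,"y":0.012,"z":0,"yaw":0},{"grip":0.025,"x":0,"y":0.015,"z":0,"yaw":0}]'
python3 - <<'E'
from h import *
for n in("side","top"):
    im=grab_frame(n); cv2.imwrite("pics/t1%s.png"%n,im[:,:,::-1])
# predicted pixel of board -y end
for n in("side","top"):
    q=P(n)@[438,-129,20,1]; print(n,q[:2]/q[2])
E
```

```text
ee_pos: [428.9, -39.4, 52.3]
force: [-0.4, -1.0, -0.4]
gripper_width: 24.2
gripper_force: 0.0
time_s: 7.7
ee_pos: [444.4, -39.4, 52.4]
ee_rot: [180.0, -0.0, 90.1]
force: [0.5, 0.9, 0.3]
gripper_width: 25.1
gripper_force: 0.4
side [262.35293208 294.83024602]
top [333.70270452 282.73922722]
```

```bash
python3 - <<'E'
import cv2,numpy as np
a=cv2.imread("pics/t1side.png")[215:335,165:315]; b=cv2.imread("pics/t1top.png")[210:330,260:380]
im=np.hstack([a,b]); cv2.imwrite("pics/t1.png",cv2.resize(cv2.convertScaleAbs(im,alpha=1.5),(800,356),interpolation=cv2.INTER_CUBIC))
E
```

```text
(no output)
```

View pics/t1.png

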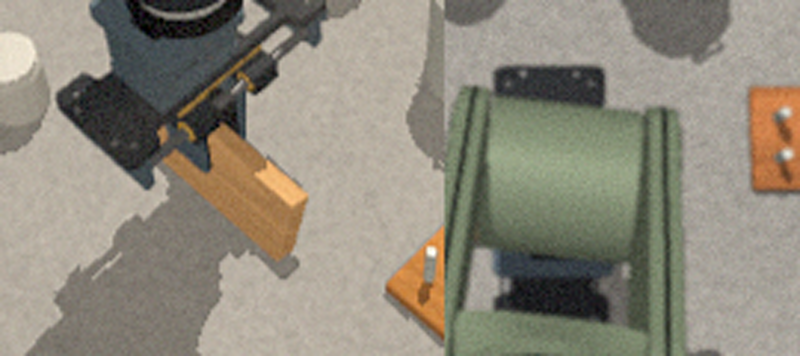

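```bash
python3 - <<'E'
from h import *
s=270/150*1.0; s=800/270
f=lambda x,y:(165+x/s,215+y/s)
print(onz("side",f(280,262),0),onz("side",f(296,210),60),onz("side",f(307,193),60))
for tilt in(0,17):
    t=np.radians(tilt);u=np.array([np.cos(t),-np.sin(t)]);v=np.array([np.sin(t),np.cos(t)])
    for k in(438.3,451.5):
        for w,h in((0,0),(-18,0),(-18,60),(0,60)):
            x,z=np.array([k,0])+w*u+h*v; q=P("side")@[x,-130,z,1]; q=q[:2]/q[2]; print(tilt,k,(w,h),np.round((q-[165,215])*s))
E
```

```text
[ 426.51168162 -130.8653772 ] [ 441.84423734 -134.4485247 ] [ 456.44641624 -130.75176857]
0 438.3 (0, 0) [291. 250.]
0 438.3 (-18, 0) [273. 267.]
0 438.3 (-18, 60) [269. 227.]
0 438.3 (0, 60) [288. 209.]
0 451.5 (0, 0) [304. 238.]
0 451.5 (-18, 0) [286. 255.]
0 451.5 (-18, 60) [283. 214.]
0 451.5 (0, 60) [301. 197.]
17 438.3 (0, 0) [291. 250.]
17 438.3 (-18, 0) [273. 263.]
17 438.3 (-18, 60) [288. 207.]
17 438.3 (0, 60) [306. 195.]
17 451.5 (0, 0) [304. 238.]
17 451.5 (-18, 0) [287. 251.]
17 451.5 (-18, 60) [301. 195.]
17 451.5 (0, 60) [319. 183.]
```

The board leans about 17° with its pivot edge unmoved at x≈438, and matches the prediction in the side view (end-face corners near (278,262) and (306,193)). Now open to let it down to about 53°.

```bash

python3 -m crank '[{"grip":0.03,"x":0,"y":0,"z":0,"yaw":0},{"grip":0.035,"x":0,"y":0,"z":0,"yaw":0},{"grip":0.04,"x":0,"y":0,"z":0,"yaw":0},{"grip":0.045,"x":0,"y":0,"z":0,"yaw":0},{"grip":0.05,"x":0,"y":0,"z":0,"yaw":0}]'| grep -E "pos|force|width"
python3 -m crank '[{"grip":0.055,"x":0,"y":0,"z":0,"yaw":0},{"grip":0.06,"x":0,"y":0,"z":0,"yaw":0},{"grip":0.064,"x":0,"y":0,"z":0,"yaw":0},{"grip":0.064,"x":0,"y":0,"z":0.005,"yaw":0},{"grip":0.064,"x":0,"y":0,"z":0.01,"yaw":0}]'| grep -E "pos|force|width"
cat > cmp.py <<'E'
# extract board end-face region corner pixels: report best tilt/pivot by bright-wood mask IoU
from h import *
import sys
from scipy.optimize import minimize
im=grab_frame("side"); n=sys.argv[1]; cv2.imwrite("pics/%s.png"%n,im[:,:,::-1])
s=800/270
def face(k,th): # th: angle of the width from horizontal
    t=np.radians(90-th);u=np.array([np.cos(t),-np.sin(t)]);v=np.array([np.sin(t),np.cos(t)]);o=[]
    for w,h in((0,0),(-18,0),(-18,60),(0,60)):
        x,z=np.array([k,0])+w*u+h*v; q=P("side")@[x,-130,z,1]; o.append(q[:2]/q[2])
    return np.array(o)
c=im[215:335,165:315,::-1]; c=cv2.resize(cv2.convertScaleAbs(c,alpha=1.5),None,fx=5,fy=5,interpolation=cv2.INTER_CUBIC)
cols=[(255,0,0),(0,255,0),(0,0,255)]
for a,cc in zip(sys.argv[2:],cols):
    k,th=map(float,a.split(",")); cv2.polylines(c,[((face(k,th)-[165,215])*5).astype(int)],True,cc,1)
cv2.imwrite("pics/%sc.png"%n,c)
E
python3 cmp.py t2 438.3,51 438.3,40 438.3,30
```

```text
ee_pos: [443.8, -39.4, 52.5]
force: [-0.1, 0.3, 0.2]
gripper_width: 48.4
gripper_force: 0.1
ee_pos: [444.5, -39.5, 42.4]
force: [0.4, 0.0, 0.2]
gripper_width: 63.7
gripper_force: 0.3
```

View pics/t2c.png

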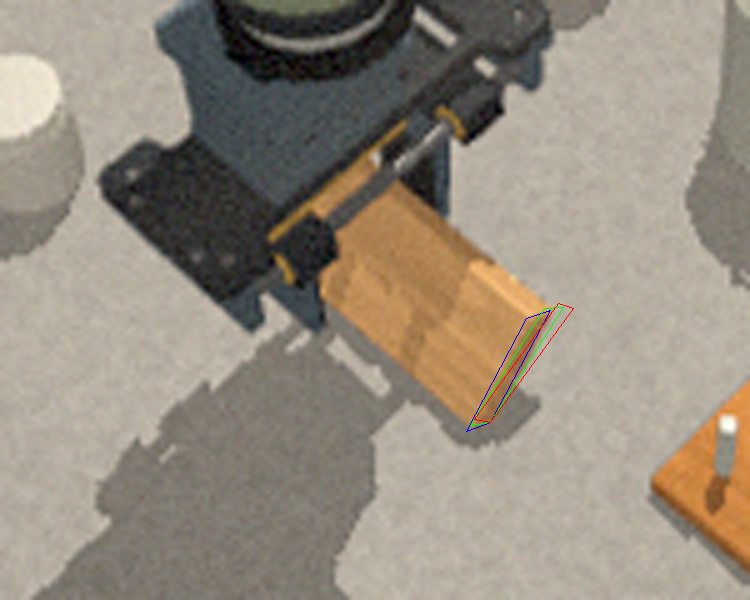

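The blue outline (51° lean) matches the board, whose far corner is near (550,310). It's leaning quietly on the finger. Next: lower the tips, and let it down to about 24°, wedged between both fingers.

```bash

python3 -m crank '[{"grip":0.063,"x":0,"y":0.001,"z":0.003,"yaw":0},{"grip":0.0622,"x":0,"y":0.003,"z":0.006,"yaw":0},{"grip":0.0622,"x":0,"y":0.005,"z":0.009,"yaw":0},{"grip":0.0622,"x":0,"y":0.007,"z":0.012,"yaw":0},{"grip":0.0622,"x":0,"y":0.009,"z":0.013,"yaw":0}]'| grep -E "pos|force|width"
python3 -m crank '[{"grip":0.0622,"x":0,"y":0.002,"z":0,"yaw":0},{"grip":0.0622,"x":0,"y":0.004,"z":0,"yaw":0},{"grip":0.0622,"x":0,"y":0.006,"z":0,"yaw":0},{"grip":0.0622,"x":0,"y":0.0075,"z":0,"yaw":0},{"grip":0.0622,"x":0,"y":0.009,"z":0,"yaw":0}]'| grep -E "pos|force|width"
python3 cmp.py t3 438.3,24 438.3,30 438.3,15
```

```text
ee_pos: [452.7, -39.3, 28.9]
force: [-0.4, 0.6, 0.1]
gripper_width: 62.4
gripper_force: 0.1
ee_pos: [462.1, -39.4, 29.5]
force: [0.1, 0.2, -0.2]
gripper_width: 62.4
gripper_force: 0.9
```

View pics/t3c.png

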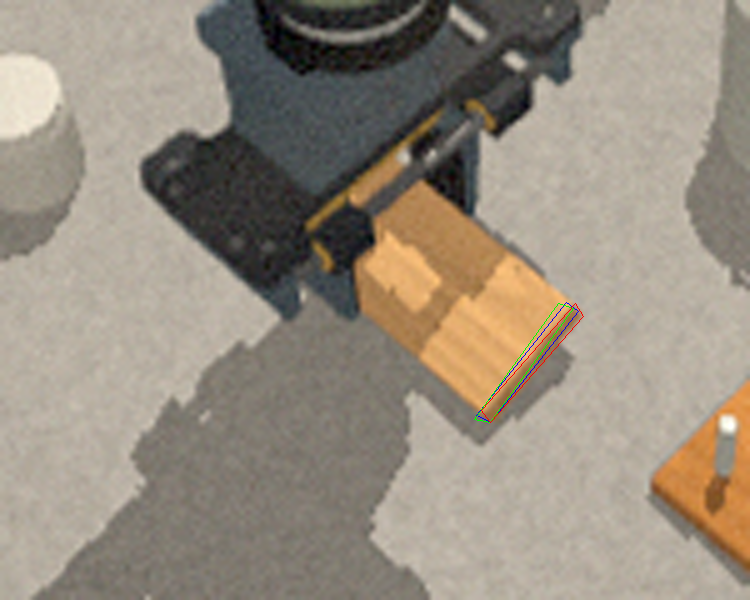

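It leans at about 24° (the blue outline fits, far corner near (578,310)) and is wedged lightly. I'll clamp gently and press down so the pivot edge turns it flat in the jaws.

```bash

python3 -m crank '[{"grip":0.055,"x":0,"y":0,"z":0,"yaw":0},{"grip":0.055,"x":0,"y":0,"z":0,"yaw":0},{"grip":0.055,"x":0,"y":0,"z":0.002,"yaw":0},{"grip":0.055,"x":0,"y":0,"z":0.004,"yaw":0},{"grip":0.055,"x":0,"y":0,"z":0.005,"yaw":0}]' 4| grep -E "pos|force|width"
python3 -m crank '[{"grip":0.055,"x":0,"y":0,"z":0.002,"yaw":0},{"grip":0.055,"x":0,"y":0,"z":0.004,"yaw":0},{"grip":0.055,"x":0,"y":0,"z":0.006,"yaw":0},{"grip":0.055,"x":0,"y":0,"z":0.007,"yaw":0},{"grip":0.055,"x":0,"y":0,"z":0.008,"yaw":0}]'| grep -E "pos|force|width"
```

```text
ee_pos: [462.5, -39.4, 24.5]
force: [1.5, -0.6, 1.6]
gripper_width: 62.2
gripper_force: 4.0
ee_pos: [461.6, -39.3, 16.1]
force: [1.5, 0.3, 0.9]
gripper_width: 60.9
gripper_force: 4.0
```

```bash

python3 -m crank '[{"grip":0.055,"x":0,"y":0,"z":0.001,"yaw":0},{"grip":0.061,"x":0,"y":0,"z":0.001,"yaw":0},{"grip":0.064,"x":0,"y":0,"z":0.001,"yaw":0},{"grip":0.068,"x":0,"y":0,"z":0.001,"yaw":0},{"grip":0.072,"x":0,"y":0,"z":0.001,"yaw":0}]'| grep -E "pos|force|width"
python3 cmp.py t4 438.3,0
```

```text
ee_pos: [461.2, -39.3, 15.2]
force: [-0.7, -0.5, -0.5]
gripper_width: 70.9
gripper_force: 0.0
```

View pics/t4c.png

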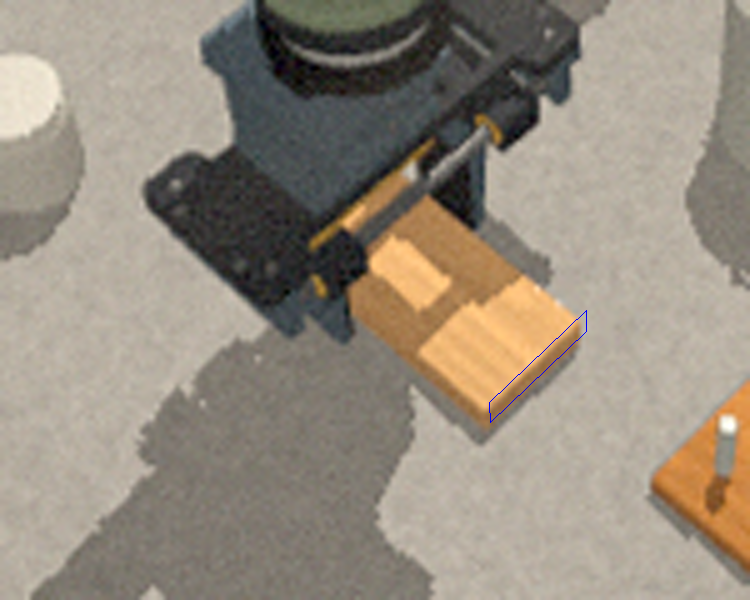

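The board is flat on the counter (near-end corners at (487,430) and (580,345)). Now grip it across its width and lift.

```bash

python3 -m crank '[{"grip":0.066,"x":0,"y":0,"z":0,"yaw":0},{"grip":0.06,"x":0,"y":0,"z":0,"yaw":0},{"grip":0.05,"x":0,"y":0,"z":0,"yaw":0},{"grip":0.05,"x":0,"y":0,"z":0,"yaw":0},{"grip":0.05,"x":0,"y":0,"z":0,"yaw":0}]' 25| grep -E "pos|force|width"
python3 -m crank '[{"grip":0.05,"x":0,"y":0,"z":0,"yaw":0},{"grip":0.05,"x":0,"y":0,"z":-0.005,"yaw":0},{"grip":0.05,"x":0,"y":0,"z":-0.03,"yaw":0},{"grip":0.05,"x":0,"y":0,"z":-0.06,"yaw":0},{"grip":0.05,"x":0,"y":0,"z":-0.095,"yaw":0}]'| grep -E "pos|force|width"
python3 d.py 530.4 314.3 200 94.3
python3 - <<'E'
from h import *
f=lambda x,y:(165+x/5,215+y/5)
print(onz("side",f(487,430),0),onz("side",f(578,348),0))
E
```

```text
ee_pos: [461.7, -39.3, 15.4]
force: [-0.9, 0.7, 0.3]
gripper_width: 59.6
gripper_force: 25.0
ee_pos: [460.5, -39.2, 110.6]
force: [1.4, 0.8, -0.4]
gripper_width: 59.6
gripper_force: 25.0
t 11.7 shift [ 0.3534  0.0703 -0.0895] yaw -0.073
[ 434.72083367 -131.38417139] [ 489.7503981  -132.74629202]
```

```bash

python3 -m crank '[{"grip":0.05,"x":0.01,"y":0.002,"z":-0.025,"yaw":-0.01},{"grip":0.05,"x":0.03,"y":0.006,"z":-0.05,"yaw":-0.02},{"grip":0.05,"x":0.06,"y":0.012,"z":-0.075,"yaw":-0.03},{"grip":0.05,"x":0.09,"y":0.018,"z":-0.09,"yaw":-0.04},{"grip":0.05,"x":0.125,"y":0.024,"z":-0.09,"yaw":-0.05}]'| grep -E "pos|width"
python3 -m crank '[{"grip":0.05,"x":0.035,"y":0.006,"z":0,"yaw":-0.01},{"grip":0.05,"x":0.07,"y":0.012,"z":0,"yaw":-0.02},{"grip":0.05,"x":0.105,"y":0.018,"z":0,"yaw":-0.023},{"grip":0.05,"x":0.14,"y":0.024,"z":0,"yaw":-0.023},{"grip":0.05,"x":0.17,"y":0.03,"z":0,"yaw":-0.023}]'| grep -E "pos|width"
python3 d.py 530.4 314.3 150 94.3
```

```text
ee_pos: [487.7, 86.6, 204.7]
gripper_width: 59.7
ee_pos: [506.3, 259.2, 200.6]
gripper_width: 59.7
t 12.53 shift [0.0531 0.0282 0.0506] yaw 0.0008
```

```bash

python3 -m crank '[{"grip":0.05,"x":0.02,"y":0.01,"z":0,"yaw":0.001},{"grip":0.05,"x":0.04,"y":0.02,"z":0.01,"yaw":0.001},{"grip":0.05,"x":0.053,"y":0.028,"z":0.025,"yaw":0.001},{"grip":0.05,"x":0.053,"y":0.028,"z":0.04,"yaw":0.001},{"grip":0.05,"x":0.053,"y":0.028,"z":0.05,"yaw":0.001}]'| grep -E "pos|width"
python3 -m crank '[{"grip":0.05,"x":0,"y":0,"z":0,"yaw":0},{"grip":0.05,"x":0,"y":0,"z":0.005,"yaw":0},{"grip":0.05,"x":0,"y":0,"z":0.01,"yaw":0},{"grip":0.05,"x":0,"y":0,"z":0.014,"yaw":0},{"grip":0.05,"x":0,"y":0,"z":0.014,"yaw":0}]'| grep -E "pos|rot|^force"
python3 d.py 530.4 314.3 129 94.3
python3 - <<'E'
from h import *
a=grab_frame("side")[105:205,120:240];b=grab_frame("top")[200:300,70:210]
im=np.hstack([a,b])[:,:,::-1];cv2.imwrite("pics/s1.png",cv2.resize(cv2.convertScaleAbs(im,alpha=1.5),(800,308),interpolation=cv2.INTER_CUBIC))
np.save("pics/s1.npy",grab_frame("side"))
E
```

```text
ee_pos: [530.0, 312.4, 148.7]
gripper_width: 59.9
ee_pos: [530.4, 311.5, 136.2]
ee_rot: [-180.0, 0.0, 94.2]
force: [-1.0, -0.6, -2.0]
t 13.37 shift [0.0028 0.0002 0.0072] yaw -0.0015
```

```bash

python3 -m crank '[{"grip":0.05,"x":0.002,"y":0,"z":0.001,"yaw":0},{"grip":0.05,"x":0.002,"y":0,"z":0.002,"yaw":0},{"grip":0.05,"x":0.002,"y":0,"z":0.003,"yaw":0},{"grip":0.05,"x":0.002,"y":0,"z":0.004,"yaw":0},{"grip":0.05,"x":0.002,"y":0,"z":0.004,"yaw":0}]'| grep -E "pos|^force"
python3 -m crank '[{"grip":0.05,"x":0,"y":0,"z":0.001,"yaw":0},{"grip":0.05,"x":0,"y":0,"z":0.001,"yaw":0},{"grip":0.05,"x":0,"y":0,"z":0.002,"yaw":0},{"grip":0.05,"x":0,"y":0,"z":0.002,"yaw":0},{"grip":0.05,"x":0,"y":0,"z":0.002,"yaw":0}]'| grep -E "pos|^force"
python3 -m crank '[{"grip":0.05,"x":0,"y":0,"z":0.0005,"yaw":0},{"grip":0.05,"x":0,"y":0,"z":0.001,"yaw":0},{"grip":0.05,"x":0,"y":0,"z":0.001,"yaw":0},{"grip":0.05,"x":0,"y":0,"z":0.001,"yaw":0},{"grip":0.05,"x":0,"y":0,"z":0.001,"yaw":0}]'| grep -E "pos|^force"
```

```text
ee_pos: [530.4, 313.9, 132.2]
force: [-1.3, 0.5, -1.4]
ee_pos: [530.5, 314.0, 130.4]
force: [-1.1, 0.3, -1.8]
ee_pos: [530.5, 313.9, 129.4]
force: [0.3, 1.0, -0.9]
```

```bash

python3 -m crank '[{"grip":0.05,"x":0,"y":0,"z":0.0005,"yaw":0},{"grip":0.05,"x":0,"y":0,"z":0.0005,"yaw":0},{"grip":0.05,"x":0,"y":0,"z":0.001,"yaw":0},{"grip":0.05,"x":0,"y":0,"z":0.001,"yaw":0},{"grip":0.05,"x":0,"y":0,"z":0.001,"yaw":0}]'| grep -E "pos|^force"
python3 - <<'E'
from h import *
a=grab_frame("side")[105:205,120:240];b=grab_frame("top")[200:300,70:210]
im=np.hstack([a,b])[:,:,::-1];cv2.imwrite("pics/s2.png",cv2.resize(cv2.convertScaleAbs(im,alpha=1.5),(800,308),interpolation=cv2.INTER_CUBIC))
E
```

```text
ee_pos: [530.5, 314.0, 129.4]
force: [-1.7, -0.7, 5.6]
```

Contact comes at TCP z 129.4, so the underside is at about 114, as expected. Release and lift away.

```bash

python3 -m crank '[{"grip":0.0595,"x":0,"y":0,"z":0,"yaw":0},{"grip":0.062,"x":0,"y":0,"z":0,"yaw":0},{"grip":0.066,"x":0,"y":0,"z":0,"yaw":0},{"grip":0.072,"x":0,"y":0,"z":0,"yaw":0},{"grip":0.078,"x":0,"y":0,"z":0,"yaw":0}]'| grep -E "pos|^force|width"
python3 -m crank '[{"grip":0.085,"x":0,"y":0,"z":-0.01,"yaw":0},{"grip":0.0912,"x":0,"y":0,"z":-0.03,"yaw":0},{"grip":0.0912,"x":0,"y":0,"z":-0.055,"yaw":0},{"grip":0.0912,"x":0,"y":0,"z":-0.08,"yaw":0},{"grip":0.0912,"x":0,"y":0,"z":-0.1,"yaw":0}]'| grep -E "pos|^force|width"
python3 d.py 621.5 -279 230 90
```

```text
ee_pos: [530.5, 314.0, 128.2]
force: [0.3, -0.7, -0.2]
gripper_width: 75.6
ee_pos: [531.0, 314.2, 231.1]
force: [0.2, 0.1, 0.9]
gripper_width: 91.5
t 16.12 shift [-0.5983  0.0464  0.0006] yaw 0.074
```

```bash

python3 -m crank '[{"grip":0.0912,"x":-0.039,"y":0.003,"z":0,"yaw":0.02},{"grip":0.0912,"x":-0.079,"y":0.006,"z":0,"yaw":0.04},{"grip":0.0912,"x":-0.119,"y":0.009,"z":0,"yaw":0.06},{"grip":0.0912,"x":-0.159,"y":0.012,"z":0,"yaw":0.074},{"grip":0.0912,"x":-0.199,"y":0.015,"z":0,"yaw":0.074}]' >/dev/null
python3 -m crank '[{"grip":0.0912,"x":-0.04,"y":0.006,"z":0,"yaw":0},{"grip":0.0912,"x":-0.08,"y":0.012,"z":0,"yaw":0},{"grip":0.0912,"x":-0.12,"y":0.018,"z":0,"yaw":0},{"grip":0.0912,"x":-0.16,"y":0.024,"z":0,"yaw":0},{"grip":0.0912,"x":-0.2,"y":0.03,"z":0,"yaw":0}]' >/dev/null
python3 d.py 621.5 -279 150 90
python3 - <<'E'
from h import *
for n in("side","top"): np.save("pics/p_%s.npy"%n,grab_frame(n))
def crop(im,x,y,w,h,s):
    im=cv2.resize(cv2.convertScaleAbs(im[y:y+h,x:x+w,::-1],alpha=1.5),None,fx=s,fy=s,interpolation=cv2.INTER_CUBIC)
    for k in range(0,w,10): cv2.line(im,(k*s,0),(k*s,6 if k%20 else 12),(0,255,255),1); k%20 or cv2.putText(im,str(x+k),(k*s,22),0,.35,(0,255,255),1)
    for k in range(0,h,10): cv2.line(im,(0,k*s),(6 if k%20 else 12,k*s),(0,255,255),1); k%20 or cv2.putText(im,str(y+k),(14,k*s+4),0,.35,(0,255,255),1)
    return im
c=np.zeros((400,800,3),np.uint8)
a=crop(np.load("pics/p_top.npy"),75,207,110,65,4);b=crop(np.load("pics/p_side.npy"),125,110,90,95,4)
c[:a.shape[0],:440]=a;c[:b.shape[0],440:]=b;cv2.imwrite("pics/p1.png",c)
E
```

```text
t 16.95 shift [-0.1936  0.0311  0.0794] yaw -0.0001
```

View pics/p1.png

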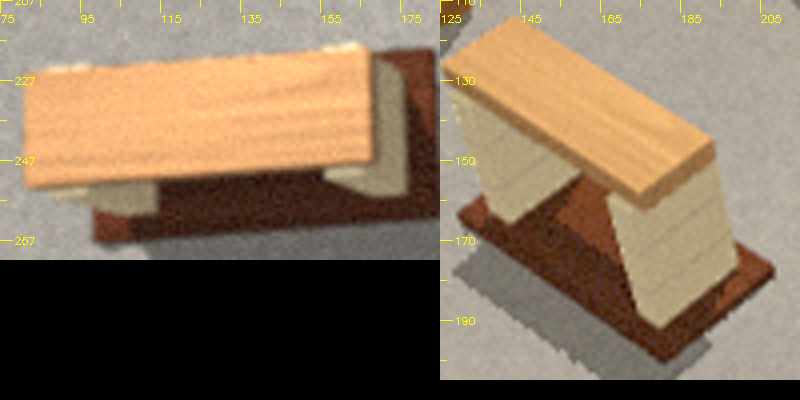

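The board lies across both piers and looks square, with its top-face corners at top (25,75), (367,45), (373,162), (25,187). I'll check its centre against the stand and fix the jar's target while moving to the jar.

```bash

python3 - <<'E'
from h import *
np.set_printoptions(suppress=True,precision=1)
T=[(x/4+75,y/4+207) for x,y in[(25,187),(25,75),(367,45),(373,162)]]
S=[((x-440)/4+125,y/4+110) for x,y in[(443,66),(518,16),(715,143),(643,195)]]
X=tri(T,S);print(X,X.mean(0))
for n,q in(("top",T),("side",S)):
    c=np.array([onz(n,a,132) for a in q]);e=(c[:2]-c[2:][::-1]).mean(0);print(n,c.mean(0),"yaw",np.degrees(np.arctan2(-e[0],e[1])))
E
python3 -m crank '[{"grip":0.0912,"x":-0.04,"y":0.006,"z":0,"yaw":0},{"grip":0.0912,"x":-0.08,"y":0.012,"z":0,"yaw":0},{"grip":0.0912,"x":-0.12,"y":0.018,"z":0,"yaw":0},{"grip":0.0912,"x":-0.16,"y":0.024,"z":0,"yaw":0},{"grip":0.0912,"x":-0.193,"y":0.031,"z":0,"yaw":0}]' |grep pos
python3 d.py 621.5 -279 63 90
```

```text
[[494.9 398.8 129.2]
 [553.5 402.4 130.5]
 [568.6 226.7 125. ]
 [507.7 218.9 131.2]] [531.2 311.7 129. ]
top [528.6 311.9] yaw 4.5560788371557965
side [531.9 307.4] yaw 3.886292162726777
ee_pos: [621.3, -278.2, 229.1]
t 17.47 shift [-7.000e-04  1.000e-04  1.661e-01] yaw -0.0003
```

```bash

python3 -m crank '[{"grip":0.0912,"x":-0.001,"y":0,"z":0.03,"yaw":0},{"grip":0.0912,"x":-0.001,"y":0,"z":0.06,"yaw":0},{"grip":0.0912,"x":-0.001,"y":0,"z":0.09,"yaw":0},{"grip":0.0912,"x":-0.001,"y":0,"z":0.11,"yaw":0},{"grip":0.0912,"x":-0.001,"y":0,"z":0.12,"yaw":0}]' |grep -E "pos|^force"
python3 -m crank '[{"grip":0.0912,"x":0,"y":0,"z":0.012,"yaw":0},{"grip":0.0912,"x":0,"y":0,"z":0.024,"yaw":0},{"grip":0.0912,"x":0,"y":0,"z":0.036,"yaw":0},{"grip":0.0912,"x":0,"y":0,"z":0.048,"yaw":0},{"grip":0.085,"x":0,"y":0,"z":0.053,"yaw":0}]' |grep -E "pos|^force"
python3 -m crank '[{"grip":0.078,"x":0,"y":0,"z":0,"yaw":0},{"grip":0.07,"x":0,"y":0,"z":0,"yaw":0},{"grip":0.062,"x":0,"y":0,"z":0,"yaw":0},{"grip":0.057,"x":0,"y":0,"z":0,"yaw":0},{"grip":0.052,"x":0,"y":0,"z":0,"yaw":0}]' 15
python3 -m crank '[{"grip":0.045,"x":0,"y":0,"z":0,"yaw":0},{"grip":0.045,"x":0,"y":0,"z":0,"yaw":0},{"grip":0.045,"x":0,"y":0,"z":0,"yaw":0},{"grip":0.045,"x":0,"y":0,"z":0,"yaw":0},{"grip":0.045,"x":0,"y":0,"z":0,"yaw":0}]' 15
```

```text
ee_pos: [619.9, -275.9, 105.4]
force: [-0.0, -0.4, -0.2]
ee_pos: [620.7, -277.0, 53.8]
force: [-0.6, 0.4, -0.4]
time_s: 18.72
ee_pos: [621.7, -277.6, 56.2]
ee_rot: [179.9, 0.0, 90.0]
force: [2.1, -0.0, 1.2]
gripper_width: 54.6
gripper_force: 1.3
time_s: 19.13
ee_pos: [621.8, -277.6, 56.2]
ee_rot: [179.9, 0.0, 90.0]
force: [0.9, 1.1, 4.9]
gripper_width: 53.2
gripper_force: 15.0
```

```bash

python3 -m crank '[{"grip":0.045,"x":0,"y":0,"z":-0.005,"yaw":0},{"grip":0.045,"x":0,"y":0,"z":-0.025,"yaw":0},{"grip":0.045,"x":0,"y":0,"z":-0.055,"yaw":0},{"grip":0.045,"x":0,"y":0,"z":-0.09,"yaw":0},{"grip":0.045,"x":0,"y":0,"z":-0.125,"yaw":0}]' |grep -E "pos|force|width"
python3 -m crank '[{"grip":0.045,"x":0.01,"y":-0.002,"z":-0.025,"yaw":0},{"grip":0.045,"x":0.035,"y":-0.005,"z":-0.045,"yaw":0},{"grip":0.045,"x":0.07,"y":-0.01,"z":-0.05,"yaw":0},{"grip":0.045,"x":0.11,"y":-0.016,"z":-0.05,"yaw":0},{"grip":0.045,"x":0.15,"y":-0.022,"z":-0.05,"yaw":0}]' |grep -E "pos|force|width"
python3 d.py 530.7 313 230 90
```

```text
ee_pos: [619.7, -276.8, 179.9]
force: [0.7, -0.3, -1.9]
gripper_width: 53.0
gripper_force: 15.0
ee_pos: [598.0, -126.3, 230.0]
force: [0.3, 0.4, -2.0]
gripper_width: 53.0
gripper_force: 15.0
t 19.97 shift [ 4.392e-01 -6.800e-02  4.000e-04] yaw -0.0016
```

```bash

python3 -m crank '[{"grip":0.045,"x":0.04,"y":-0.006,"z":0,"yaw":0},{"grip":0.045,"x":0.08,"y":-0.012,"z":0,"yaw":0},{"grip":0.045,"x":0.12,"y":-0.018,"z":0,"yaw":0},{"grip":0.045,"x":0.16,"y":-0.024,"z":0,"yaw":0},{"grip":0.045,"x":0.2,"y":-0.031,"z":0,"yaw":0}]' |grep -E "pos|width"
python3 -m crank '[{"grip":0.045,"x":0.04,"y":-0.006,"z":0,"yaw":0},{"grip":0.045,"x":0.08,"y":-0.012,"z":0,"yaw":0},{"grip":0.045,"x":0.12,"y":-0.018,"z":0,"yaw":0},{"grip":0.045,"x":0.155,"y":-0.024,"z":0,"yaw":0},{"grip":0.045,"x":0.185,"y":-0.028,"z":0,"yaw":0}]' |grep -E "pos|width"
python3 d.py 530.7 313 194 90
```

```text
ee_pos: [566.6, 74.2, 229.5]
gripper_width: 53.2
ee_pos: [538.3, 259.7, 229.4]
gripper_width: 53.4
t 20.8 shift [ 0.0534 -0.0074  0.0354] yaw 0.0013
```

```bash

python3 -m crank '[{"grip":0.045,"x":0.025,"y":-0.003,"z":0,"yaw":0},{"grip":0.045,"x":0.043,"y":-0.006,"z":0,"yaw":0},{"grip":0.045,"x":0.0535,"y":-0.0075,"z":0.008,"yaw":0},{"grip":0.045,"x":0.0535,"y":-0.0075,"z":0.018,"yaw":0},{"grip":0.045,"x":0.0535,"y":-0.0075,"z":0.028,"yaw":0}]' >/dev/null
python3 -m crank '[{"grip":0.045,"x":0,"y":0,"z":0,"yaw":0},{"grip":0.045,"x":0,"y":0,"z":0.002,"yaw":0},{"grip":0.045,"x":0,"y":0,"z":0.004,"yaw":0},{"grip":0.045,"x":0,"y":0,"z":0.006,"yaw":0},{"grip":0.045,"x":0,"y":0,"z":0.006,"yaw":0}]' |grep -E "pos|rot|^force"
python3 d.py 530.7 313 188 90
python3 - <<'E'
from h import *
for n in("side","top"): np.save("pics/j_%s.npy"%n,grab_frame(n))
E
```

```text
ee_pos: [532.9, 310.5, 196.4]
ee_rot: [-180.0, 0.0, 89.9]
force: [0.5, -0.7, -2.7]
t 21.63 shift [ 0.0025 -0.0022  0.0084] yaw -0.001
```

```bash

python3 -m crank '[{"grip":0.045,"x":0.001,"y":-0.001,"z":0.001,"yaw":0},{"grip":0.045,"x":0.002,"y":-0.002,"z":0.003,"yaw":0},{"grip":0.045,"x":0.002,"y":-0.002,"z":0.005,"yaw":0},{"grip":0.045,"x":0.002,"y":-0.002,"z":0.006,"yaw":0},{"grip":0.045,"x":0.002,"y":-0.002,"z":0.006,"yaw":0}]'  |grep -E "pos|^force"
python3 -m crank '[{"grip":0.045,"x":0,"y":0,"z":0.0005,"yaw":0},{"grip":0.045,"x":0,"y":0,"z":0.001,"yaw":0},{"grip":0.045,"x":0,"y":0,"z":0.0015,"yaw":0},{"grip":0.045,"x":0,"y":0,"z":0.0015,"yaw":0},{"grip":0.045,"x":0,"y":0,"z":0.0015,"yaw":0}]'  |grep -E "pos|^force"
```

```text
ee_pos: [530.5, 313.1, 190.0]
force: [-0.3, 0.4, -2.1]
ee_pos: [530.7, 313.1, 189.0]
force: [-0.7, 0.6, -3.1]
```

```bash

python3 -m crank '[{"grip":0.045,"x":0,"y":0,"z":0.0005,"yaw":0},{"grip":0.045,"x":0,"y":0,"z":0.001,"yaw":0},{"grip":0.045,"x":0,"y":0,"z":0.001,"yaw":0},{"grip":0.045,"x":0,"y":0,"z":0.001,"yaw":0},{"grip":0.045,"x":0,"y":0,"z":0.001,"yaw":0}]'  |grep -E "pos|^force"
```

```text
ee_pos: [530.8, 313.2, 188.2]
force: [-1.4, -0.0, 0.1]
```

```bash

python3 -m crank '[{"grip":0.045,"x":0,"y":0,"z":0.0005,"yaw":0},{"grip":0.045,"x":0,"y":0,"z":0.0005,"yaw":0},{"grip":0.045,"x":0,"y":0,"z":0.0005,"yaw":0},{"grip":0.045,"x":0,"y":0,"z":0.0005,"yaw":0},{"grip":0.045,"x":0,"y":0,"z":0.0005,"yaw":0}]'  |grep -E "pos|^force"
```

```text
ee_pos: [530.8, 313.2, 188.2]
force: [-1.5, -0.5, 5.5]
```

Contact is made at the expected height. Open slowly and go up.

```bash

python3 -m crank '[{"grip":0.0535,"x":0,"y":0,"z":0,"yaw":0},{"grip":0.056,"x":0,"y":0,"z":0,"yaw":0},{"grip":0.06,"x":0,"y":0,"z":0,"yaw":0},{"grip":0.066,"x":0,"y":0,"z":0,"yaw":0},{"grip":0.072,"x":0,"y":0,"z":0,"yaw":0}]'  |grep -E "pos|force|width"
python3 -m crank '[{"grip":0.08,"x":0,"y":0,"z":0,"yaw":0},{"grip":0.088,"x":0,"y":0,"z":0,"yaw":0},{"grip":0.0912,"x":0,"y":0,"z":-0.01,"yaw":0},{"grip":0.0912,"x":0,"y":0,"z":-0.03,"yaw":0},{"grip":0.0912,"x":0,"y":0,"z":-0.06,"yaw":0}]'  |grep -E "pos|force|width"
python3 -m crank '[{"grip":0.0912,"x":0,"y":0,"z":-0.03,"yaw":0},{"grip":0.0912,"x":0,"y":0,"z":-0.06,"yaw":0},{"grip":0.0912,"x":-0.03,"y":0,"z":-0.07,"yaw":0},{"grip":0.0912,"x":-0.07,"y":0,"z":-0.07,"yaw":0},{"grip":0.0912,"x":-0.1,"y":0,"z":-0.07,"yaw":0}]'  |grep -E "pos|force|width"
python3 -m crank '[{"grip":0.0912,"x":-0.04,"y":-0.02,"z":0,"yaw":0},{"grip":0.0912,"x":-0.08,"y":-0.03,"z":0,"yaw":0},{"grip":0.0912,"x":-0.12,"y":-0.04,"z":0,"yaw":0},{"grip":0.0912,"x":-0.16,"y":-0.05,"z":0,"yaw":0},{"grip":0.0912,"x":-0.2,"y":-0.06,"z":0,"yaw":0}]'  |grep -E "pos|force|width"
python3 - <<'E'
from h import *
im={n:grab_frame(n) for n in("side","top")}
for n in im: np.save("pics/e_%s.npy"%n,im[n])
# code check: pixels changed vs the first frames around bystanders, bright lid at expected place
for n in im:
    a=cv2.GaussianBlur(np.load("pics/%s0.npy"%n),(5,5),0).astype(int);b=cv2.GaussianBlur(im[n],(5,5),0).astype(int)
    m=(abs(a-b).max(2)>25).astype(np.uint8); k,_,st,_=cv2.connectedComponentsWithStats(m); print(n,[s[:5].tolist() for s in st[1:] if s[4]>30])
    q=P(n)@[530.7,311.5,222,1];q=q[:2]/q[2];print("lid expected",q)
    x,y=q.astype(int)-20;g=im[n][y:y+45,x:x+45].astype(int);w=(((g.max(2)-g.min(2))<35)&(g.min(2)>120)).astype(np.uint8)
    k,_,st,ce=cv2.connectedComponentsWithStats(w);i=1+st[1:,4].argmax();print(st[i],ce[i]+[x,y])
E
```

```text
ee_pos: [530.7, 313.1, 186.9]
force: [-0.5, -0.2, 0.0]
gripper_width: 69.5
gripper_force: 0.0
ee_pos: [529.5, 312.4, 246.1]
force: [0.4, -0.3, -0.4]
gripper_width: 91.0
gripper_force: 0.0
ee_pos: [530.9, 211.6, 319.6]
force: [1.4, -0.6, -0.9]
gripper_width: 90.8
gripper_force: 0.0
ee_pos: [470.2, 12.7, 318.5]
force: [-0.0, -0.7, 0.2]
gripper_width: 91.0
gripper_force: 0.0
side [[0, 0, 11, 5, 37], [0, 0, 224, 52, 7509], [126, 33, 135, 145, 8543], [140, 99, 20, 12, 180], [136, 178, 34, 27, 427], [174, 197, 16, 13, 31], [368, 255, 22, 18, 300], [367, 268, 15, 10, 38], [358, 279, 25, 32, 502], [300, 280, 67, 77, 1663], [84, 282, 158, 138, 6084], [318, 288, 4, 10, 35], [0, 302, 29, 43, 524], [369, 330, 5, 10, 37], [29, 332, 50, 60, 1212], [360, 342, 17, 30, 296], [35, 369, 7, 18, 71], [33, 391, 14, 6, 32], [76, 404, 6, 16, 44], [28, 406, 34, 14, 305]]
lid expected [149.23630203 105.2784857 ]
[ 11  14  20  12 195] [149.64615385 104.66666667]
top [[186, 187, 128, 233, 11455], [394, 186, 20, 20, 301], [250, 195, 32, 24, 440], [385, 200, 28, 29, 483], [81, 217, 87, 40, 2653], [317, 224, 3, 32, 66], [186, 249, 6, 26, 100], [361, 249, 87, 24, 1346], [370, 250, 9, 7, 46], [125, 265, 52, 25, 788], [318, 301, 42, 119, 2220]]
lid expected [109.12641815 228.81638929]
[  7   9  25  25 489] [108.38241309 228.92433538]
```

The jar's lid sits within a pixel of its expected place over the middle of the board in both views. No contact forces showed near the bystanders. Handing in.

```bash
python3 -c "from workcell import *; print(state()['time_s']); print(job_done())"
```

```text
25.1667
the job is handed in; nothing more can be done
None
```

I laid the board flat on the counter, then set it level across both piers, measured within about 2 mm of square and centred. The jar stands upright on its middle, the canister, mug, lighter and tin were not touched, and I handed the job in at 25.2 s; no verdict came back.

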